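# Clamp the tube in the welding fixture with the T-key

### The arm

A 6-joint arm with a two-finger parallel gripper is mounted at the origin on the work surface. World frame = base frame: x ahead of the robot, y to its left, z up, the work surface at z = 0. Lengths are in m, angles in rad, forces in N, time in s.
With the tool pointing down it reaches from about 0.25 to 0.725 m from the base axis. Payload 4 kg.
Tool frame: the origin (TCP) lies midway between the tips of the shut fingers; the grasp point (between the pads) lies pinch_z behind it (pinch_z is the distance from the TCP to the grasp point, in m); z points along the fingers, y is the direction in which the jaws open and shut (so a half turn about z gives the same grasp; the last joint's range is limited). The gripper opens to 85 mm and grips with 20 to 120 N. Pads are 22 mm wide; open, the fingers measure 114 mm over their backs; the gripper's body (76 mm by 85 mm) begins 54 mm behind the grasp point. The pads swing forward as they close: fully open they stand 13 mm farther back than shut.
Start: joints at [1.17, 0.241, 0.005, 1.335, 0, 1.571], TCP at [0.195, 0.46, 0.231] pointing down, gripper open.
Joint ranges: [-2.72, 2.72], [-1.05, 1.87], [-1.09, 1.28], [-1.99, 2.15], [-1.42, 1.44], [-3.14, 3.14]. Speed limits (rad/s): [2.79, 2.79, 3.14, 3.14, 3.14, 3.14].

### API

Orientations are given as a unit quaternion [x, y, z, w].
In Python, from workcell import * gives the robot as it stands.
- The arm moves only by the tool move_arm, never from a script. Its argument "motion" is a list of rows, each a list of 3 entries, a list of its own where there are three numbers: the finger opening in mm, from 0 to 85.4, then the shift along the tool's x, y, z in units of 50 mm (1.0 is 50 mm), then the turn about the tool's z in units of 6 degrees (1.0 is 6 degrees). In form: [[claw, [dx, dy, dz], roll], ...]. A call has exactly 10 rows; each row is the pose to reach, as a shift and turn from the pose commanded when the call began, along the tool's axes at that moment; what a row does not reach only later rows make up. A row lasts 1/10 s, in which the tool goes at most 50 mm and 8.59 degrees, less where a joint would pass 70% of its speed; a pose out of reach is approached as far as the arm can. A call with a gripper value outside its range is refused whole. The fingers move at their own pace and stop on an object; the grip force is fixed at half the most. Time passes only in rows, so rows that repeat a pose let the fingers close, or fill a call up. It gives the time, the measured TCP pose, the force and the opening at its end, in the units of the state.
- get_obs(): the state, without advancing time (a new reading comes with each control period).
- camera(name): name is "scene" or "top" or "wrist"; returns a dict with "color" (420x560x3 uint8, red, green, blue), "fx", "fy", "cx", "cy" (pixels), "distortion" ([k1, k2, p1, p2, k3] as OpenCV has them; the pictures are not rectified), "rvec" (rotation vector, rad) and "tvec" (3), from world to camera coordinates, as OpenCV has them; the wrist camera has in their place "mount" (4x4, takes a point from camera to tool coordinates, whose origin is the TCP and whose axes are the flange's). Camera axes: x right, y down, z forward; pixel columns grow to the right and rows downward; lengths in m; the calibration is good to about 2 mm. A picture is of the moment at which its call begins: read the wrist's pose just before it. There is no depth.
- job_done(): hands the job in, once; it reports no verdict.
The state is a dict: "clock": time; "joint_pos": joint angles; "joint_vel": joint speeds; "tau": joint torques, N m; "eef_pos": TCP position; "tool_rot": TCP orientation; "ft_force": force on the tool from outside, world axes, zero at the start; "ft_torque": the same for the moment, N m; "grip_width": finger opening in m.
Only numpy, scipy, OpenCV 4.12 (cv2) and the standard library are available. Lean on these libraries where they do the work, as an engineer would, in place of code of your own. Each camera call takes 0.05 s, during which the arm holds its last target.

### The job

Take the larger of the two T-handled keys out of the rack, put its square end down into the square recess of the fixture's cam screw and turn the screw clockwise (seen from above) until it goes firm, so that the jaw clamps the square tube tight against the fence. Then pull the key out and hang it back upright in the rack hole it came from. Move the jaw only by the screw, and leave the other key, the tin and the hammer alone.

Things in the scene. Friction and masses are not known exactly. Their poses are not given: they have to be found in the camera images.
- key_grip (a point): Centre of the larger steel T-key's handle bar (0.35 kg), on the key's axis. Square bar 14 mm thick and high, 110 mm long along this point's x; z runs up the key. Below it: a 14 mm round shaft with a 36 mm collar 6 mm thick, its underside 44 mm below this point; the collar rests on the rack's hole, so the key hangs upright, at any yaw. Its tip is 104 mm below this point.
- key_tip (a point): Tip of the larger key, on its axis, 104 mm below the bar's centre; axes as key_grip. The square end is 14 x 14 mm, sides parallel to the bar's, 20 mm long, and ends in a 6 mm cone nose whose point this is.
- small_key_grip (a point): Centre of the handle bar of the smaller T-key, which does not fit and must be left hanging: bar 64 mm long and 9 mm thick, 88 mm above its tip, a 32 mm collar with its underside 28 mm below this point.
- rack: Fixed grey-painted rack, 80 mm along its x, 240 mm along its y, 75 mm high; origin at the centre of its underside. The top is a plate with two 24 mm holes 70 mm to either side of the centre along y; a T-key hangs in each, in either order.
- fixture: Fixed clamping fixture, bed 180 mm along x by 150 mm along y by 15 mm thick; the origin lies on its underside. Along its x: a grey screw housing 66 x 66 mm with its top at z = 55 mm, centred at x = -65 mm; then the jaw; then the tube; then a fixed fence whose near face is at x = 55 mm (35 mm high above the bed).
- screw_floor (a point): Centre of the floor of the square recess in the cam screw; it turns with the screw. The recess is 17 x 17 mm, 20 mm deep, its sides along this point's x and y; the top 5 mm flare to 25 x 25 mm at the mouth, flush with the housing's top. The larger key fully in stands with its tip on this floor.
- screw (a joint): Angle of the cam screw in rad, growing clockwise seen from above; 0 to 0.3 at the start. It moves the jaw 8 mm per rad towards the fence, takes 0.25 N m to turn, and stays where it is left. At about 1.17 the jaw has the tube against the fence and the screw goes firm: wind on to some 0.4 N m there. The square end has up to about 0.25 rad of play in the recess.
- jaw: Steel jaw of the fixture, 22 x 100 x 32 mm; origin at the centre of its underside, face 11 mm towards the fixture's +x. Driven by the screw alone.
- work_mid (a point): Centre of the workpiece, a dark steel square tube 40 x 40 mm, 130 mm long along its y, lying on the bed between jaw and fence with some play. Clamped, its centre is at x = 35 mm in the fixture's frame.
- tin: Bystander: tall rectangular metal tin 105 x 165 x 225 mm, origin at the centre of its underside.
- hammer: Bystander: hammer lying flat on the table, origin near its middle, along its own x.
There are look-alikes about, which are no part of the job. Leave any blue or pink look-alike of the part that bears key_grip alone.

How it is judged:
By the outcome, as a careful person would: the job done as asked, in the order asked, and still so for the second after the job is handed in, with the robot touching nothing.
It also fails if it takes over 48 s, if anything falls off the work surface, if the arm or the gripper's body presses on something with over 40 N, if the wrist force passes 120 N, or if a joint passes its speed limit or range.

## Working session

There is one attempt and no reset: what is moved stays moved. The work goes in short steps, Python scripts to look and compute and a tool call to move; the robot and the scene stay as the last step left them, time stands still between calls to the robot, and variables do not carry over. Pictures are saved under pics/ and viewed, and the job is handed in when it is done.

Besides the shell and the picture viewer there is one more tool, called after "Request:" as name(argument=value, ...), one argument or row to a line, values as JSON. move_arm: Moves the arm, as the interface text tells. Its arguments: {"type":"object","properties":{"motion":{"type":"array","items":{"type":"array"}}},"required":["motion"]}

```bash
mkdir -p pics; ls; python3 - <<'E'
from workcell import *
import cv2
o=get_obs();print(o)
for n in ["scene","top","wrist"]:
    c=camera(n);cv2.imwrite(f"pics/{n}0.png",c["color"][:,:,::-1])
    print(n,{k:v for k,v in c.items() if k!="color"})
try: print(pinch_z)
except Exception as e: print(e)
E
```

```text
pics
{'clock': 0.0, 'joint_pos': array([1.16999278e+00, 2.41435882e-01, 3.71999436e-03, 1.33520956e+00,
       1.49961261e-05, 1.57083082e+00]), 'joint_vel': array([ 9.69736699e-04, -2.68365295e-04,  4.09281082e-04, -1.38254128e-04,
       -8.07243496e-05,  7.38262837e-04]), 'tau': array([-3.74949350e-04, -3.72319257e+01,  2.52405900e+01,  1.70366687e-02,
       -1.55681860e-04,  3.43981100e-06]), 'eef_pos': array([0.19482581, 0.45978766, 0.23039992]), 'tool_rot': array([ 1.99079875e-01,  9.79982689e-01, -1.04176383e-03, -2.19244220e-04]), 'ft_force': array([ 0.09686805, -0.03043725,  0.15566277]), 'ft_torque': array([0.01031983, 0.01103944, 0.01465368]), 'grip_width': 0.08508776014132031}
scene {'fx': 509.7760458030703, 'fy': 509.7760458030703, 'cx': 275.28487992036116, 'cy': 209.14180165629057, 'distortion': array([-0.16249561,  0.        ,  0.        ,  0.        ,  0.        ]), 'rvec': array([ 2.21729306,  0.74421513, -0.32086958]), 'tvec': array([-0.43406973, -0.0761681 ,  1.58032169])}
top {'fx': 454.3554647315656, 'fy': 454.3554647315656, 'cx': 276.11809449255423, 'cy': 210.94179791629088, 'distortion': array([-0.09086492,  0.        ,  0.        ,  0.        ,  0.        ]), 'rvec': array([ 2.12305111, -2.15005429,  0.18577578]), 'tvec': array([0.06596244, 0.52293773, 1.2233667 ])}
wrist {'fx': 322.49747956602596, 'fy': 322.49747956602596, 'cx': 276.59438291247085, 'cy': 214.0787239718164, 'distortion': array([-0.05794707,  0.        ,  0.        ,  0.        ,  0.        ]), 'mount': array([[ 2.83412722e-04, -9.65535282e-01, -2.60272049e-01,
         6.61008043e-02],
       [ 9.99997924e-01,  7.98786114e-04, -1.87436201e-03,
        -4.43191512e-04],
       [ 2.01766435e-03, -2.60270977e-01,  9.65533504e-01,
        -1.41863192e-01],
       [ 0.00000000e+00,  0.00000000e+00,  0.00000000e+00,
         1.00000000e+00]])}
0.0187
```

View pics/scene0.png

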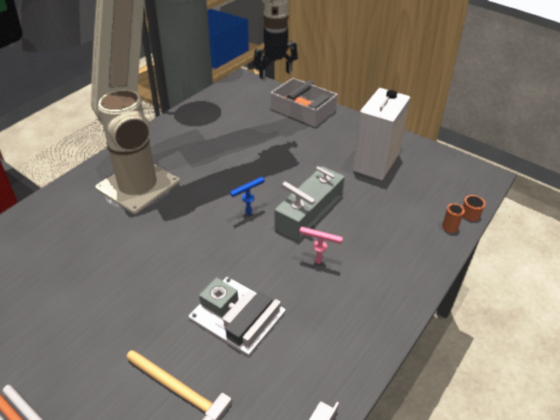

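View pics/top0.png

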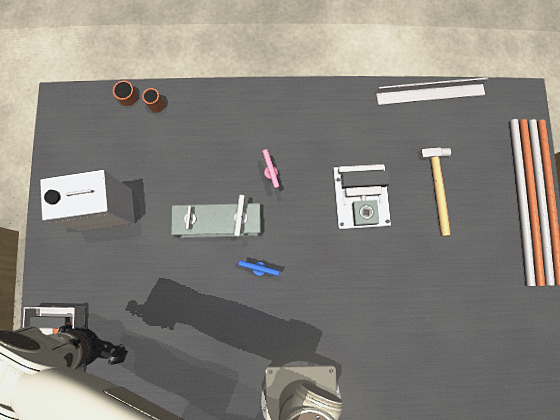

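View pics/wrist0.png

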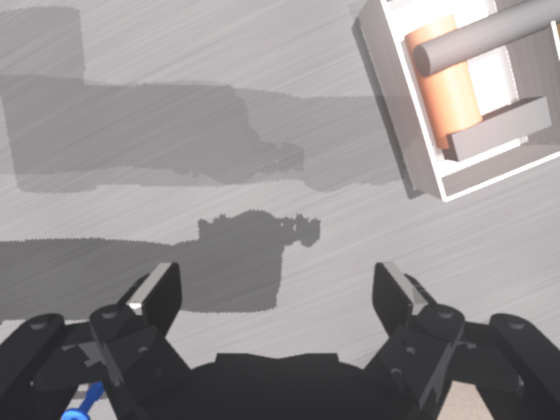

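Candidates in the top view: a steel key with a long bar at (241,215), a steel key with a short bar at (190,217), a pink key at (271,168) and a blue one at (259,268). The long steel bar in the rack fits the description. I'll enlarge it and measure.

```bash
cat > h.py <<'E'
import numpy as np, cv2
from scipy.spatial.transform import Rotation as R
def pose(c,obs=None):
    if "rvec" in c:
        Rm=cv2.Rodrigues(np.array(c["rvec"]))[0]; return Rm.T, -Rm.T@np.array(c["tvec"])
    T=np.eye(4);T[:3,:3]=R.from_quat(obs["tool_rot"]).as_matrix();T[:3,3]=obs["eef_pos"]
    M=T@c["mount"]; return M[:3,:3],M[:3,3]
def K(c): return np.array([[c["fx"],0,c["cx"]],[0,c["fy"],c["cy"]],[0,0,1]])
def cast(c,px,z,obs=None):
    Rw,o=pose(c,obs)
    u=cv2.undistortPoints(np.array(px,float).reshape(-1,1,2),K(c),np.array(c["distortion"])).reshape(-1,2)
    d=np.c_[u,np.ones(len(u))]@Rw.T
    return o+d*((z-o[2])/d[:,2])[:,None]
def proj(c,P,obs=None):
    Rw,o=pose(c,obs)
    p=(np.atleast_2d(P)-o)@Rw
    return cv2.projectPoints(p,np.zeros(3),np.zeros(3),K(c),np.array(c["distortion"]))[0].reshape(-1,2)
E
python3 - <<'E'
from workcell import *
from h import *
import pickle
c=camera("top");pickle.dump(c,open("top.pkl","wb"));s=camera("scene");pickle.dump(s,open("scene.pkl","wb"))
im=c["color"][:,:,::-1]
a=cv2.resize(im[185:255,160:280],None,fx=6,fy=6,interpolation=cv2.INTER_CUBIC)
b=cv2.resize(im[155:240,325:400],None,fx=7,fy=7,interpolation=cv2.INTER_CUBIC)
cv2.imwrite("pics/rk.png",a);cv2.imwrite("pics/fx.png",b)
E
```

```text
(no output)
```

View pics/rk.png

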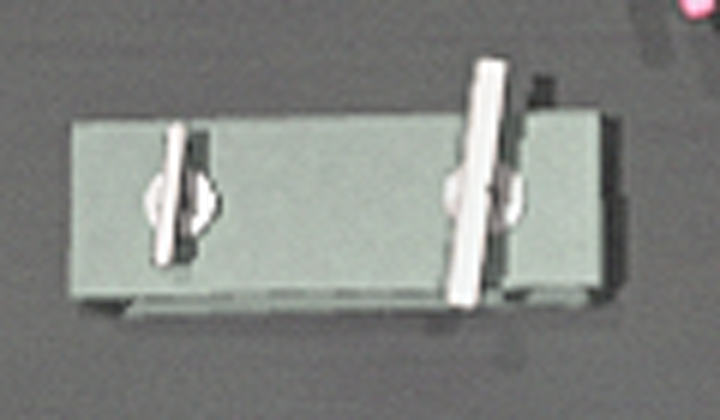

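View pics/fx.png

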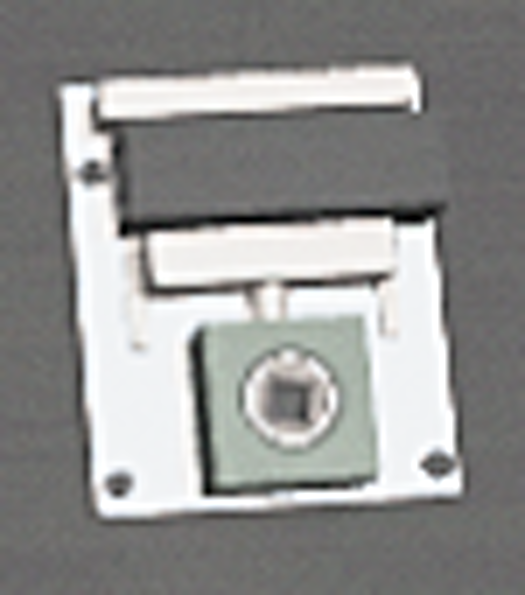

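The crop confirms that the right-hand steel key has the longer bar, with crop ends near (491,62) and (463,303). The left one is the small key. The screw recess is at fixture crop (290,400). Next I'll measure by masks.

```bash
python3 - <<'E'
from h import *
import pickle
c=pickle.load(open("top.pkl","rb"));im=c["color"]
hsv=cv2.cvtColor(im,cv2.COLOR_RGB2HSV)
def blobs(m,x0,y0,x1,y1,amin=15):
    mm=np.zeros_like(m);mm[y0:y1,x0:x1]=m[y0:y1,x0:x1]
    cs,_=cv2.findContours(mm,cv2.RETR_EXTERNAL,cv2.CHAIN_APPROX_NONE)
    return [k for k in cs if cv2.contourArea(k)>amin]
f=lambda u,v,s,x,y:((u+.5)/s-.5+x,(v+.5)/s-.5+y)
# manual crop readings
bar=[f(491,60,6,160,185),f(463,306,6,160,185)]
P=cast(c,bar,0.126);print("bar top",P,P.mean(0),np.linalg.norm(P[0]-P[1]),np.degrees(np.arctan2(*(P[0]-P[1])[1::-1])))
sb=[f(177,123,6,160,185),f(161,266,6,160,185)]
Q=cast(c,sb,0.1075);print("small",Q.mean(0),np.linalg.norm(Q[0]-Q[1]))
g=cv2.inRange(hsv,(50,25,90),(100,120,220))
for reg,z in(((165,190,275,245),.075),((345,190,390,232),.055)):
    m=g if z>.06 else g
    for k in blobs(m,*reg):
        r=cv2.minAreaRect(k);b=cv2.boxPoints(r);W=cast(c,b,z);print(z,r,np.round(W,4).tolist(),W.mean(0))
hc=[f(205,325,7,325,155),f(367,316,7,325,155),f(377,478,7,325,155),f(212,492,7,325,155)]
W=cast(c,hc,.055);print("housing",W,W.mean(0))
circ=[f(291,398,7,325,155)];print("screw ring",cast(c,circ,.055))
bed=[f(62,88,7,325,155),f(462,495,7,325,155),f(100,517,7,325,155)]
print("bed",cast(c,bed,.015))
E
```

```text
bar top [[0.55443245 0.15033991 0.126     ]
 [0.446516   0.16244766 0.126     ]] [0.50047422 0.15639379 0.126     ] 0.10859355057776694 -6.401563334795303
small [0.49968223 0.29393682 0.1075    ] 0.06406232444355
housing [[ 0.54725374 -0.15735303  0.055     ]
 [ 0.55016966 -0.222561    0.055     ]
 [ 0.48492505 -0.22327635  0.055     ]
 [ 0.48022941 -0.15734483  0.055     ]] [ 0.51564446 -0.1901338   0.055     ]
screw ring [[ 0.51740458 -0.19044625  0.055     ]]
bed [[ 0.65577265 -0.10924754  0.015     ]
 [ 0.48301817 -0.26743168  0.015     ]
 [ 0.47601996 -0.11847958  0.015     ]]
```

```bash
cat >> h.py <<'E'
def plan(obs,xyz=None,az=None):
    Rt=R.from_quat(obs["tool_rot"]).as_matrix(); a=np.degrees(np.arctan2(Rt[1,0],Rt[0,0]))
    out={"az":round(a,2),"tilt":np.round(np.degrees(np.arccos(-Rt[2,2])),2),"pos":np.round(obs["eef_pos"],4).tolist()}
    if xyz is not None: out["shift"]=np.round(Rt.T@(np.array(xyz)-obs["eef_pos"])/0.05,3).tolist()
    if az is not None: out["roll"]=round(-((az-a+180)%360-180)/6,3)
    return out
E
python3 - <<'E'
from workcell import *
from h import *
o=get_obs();print(plan(o,[.50,.156,.235],173.6),o["clock"])
E
```

```text
{'az': np.float64(157.03), 'tilt': np.float64(0.06), 'pos': [0.195, 0.4601, 0.2309], 'shift': [-7.99, -3.22, -0.079], 'roll': np.float64(-2.761)} 0.25
```

Request:
move_arm(
  motion=[
    [85, [-0.8, -0.32, 0], -0.3],
    [85, [-1.7, -0.68, 0], -0.6],
    [85, [-2.6, -1.05, 0], -0.9],
    [85, [-3.5, -1.4, 0], -1.2],
    [85, [-4.4, -1.77, 0], -1.5],
    [85, [-5.3, -2.13, 0], -1.8],
    [85, [-6.2, -2.5, 0], -2.1],
    [85, [-7.0, -2.8, -0.08], -2.4],
    [85, [-7.6, -3.06, -0.08], -2.6],
    [85, [-7.99, -3.22, -0.08], -2.76],
  ],
)

```text
clock: 1.25
eef_pos: [0.5017, 0.1541, 0.2352]
tool_rot: [0.057, 0.998, -0.0, 0.0]
ft_force: [-0.0, 0.9, -0.2]
grip_width: 0.085
```

```bash
python3 - <<'E'
from workcell import *
from h import *
import pickle
camera("top")
o=get_obs();c=camera("wrist");pickle.dump((c,o),open("w1.pkl","wb"));print(plan(o),o["clock"],o["joint_pos"])
cv2.imwrite("pics/w1.png",c["color"][:,:,::-1])
print(proj(c,[[.5,.156,.126],[.5,.156,.075]],o))
E
```

```text
{'az': np.float64(173.4), 'tilt': np.float64(0.14), 'pos': [0.5033, 0.1526, 0.2349]} 1.3 [ 0.29569035  0.28981168  0.08022281  1.36013326 -0.00225156  0.41093052]
[[281.55907817 207.94818522]
 [280.94615913 194.94667135]]
```

View pics/w1.png

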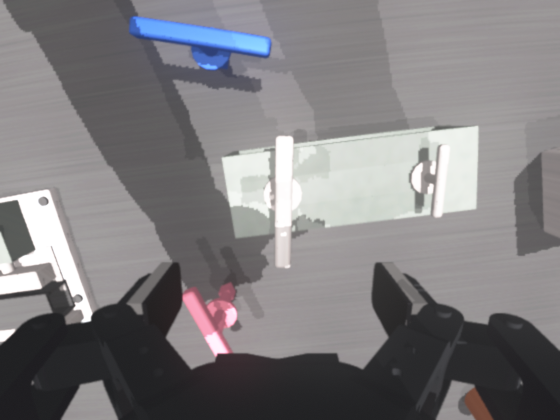

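```bash
python3 - <<'E'
from workcell import *
from h import *
import pickle
c,o=pickle.load(open("w1.pkl","rb"))
im=c["color"]
P=cast(c,[(285.5,136.5),(282,268.5)],.126,o);print(P,P.mean(0),np.linalg.norm(P[0]-P[1]),np.degrees(np.arctan2(*(P[0]-P[1])[1::-1])))
c2=cast(c,[(282,195)],.081,o);print("collar",c2)
camera("top")
o=get_obs();print(plan(o,[.5,.155,.1],173.5),o["clock"])
a=cv2.resize(im[120:290,220:340],None,fx=4,fy=4,interpolation=cv2.INTER_CUBIC)[:,:,::-1]
cv2.imwrite("pics/w1c.png",a)
E
```

```text
[[0.44481799 0.16516649 0.126     ]
 [0.55246963 0.15053737 0.126     ]] [0.49864381 0.15785193 0.126     ] 0.108641088325795 172.26129961723998
collar [[0.49891409 0.15705493 0.081     ]]
{'az': np.float64(173.43), 'tilt': np.float64(0.05), 'pos': [0.5006, 0.1553, 0.2348], 'shift': [0.008, -0.007, 2.697], 'roll': np.float64(-0.011)} 1.4
```

View pics/w1c.png

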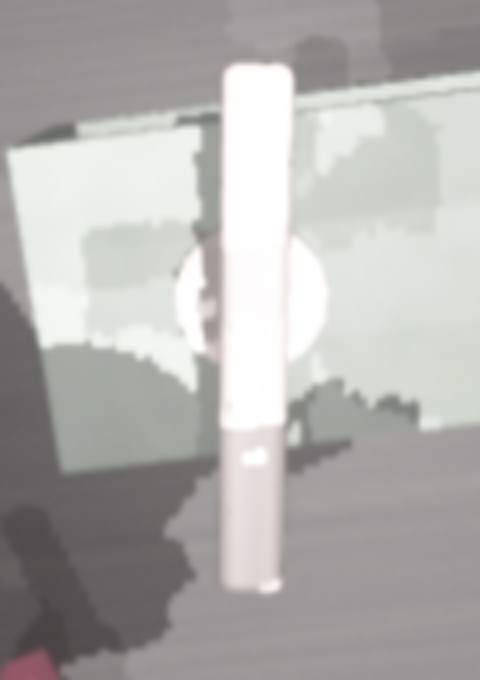

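Request:
move_arm(
  motion=[
    [85, [0.02, 0.03, 0.4], 0.06],
    [85, [0.02, 0.03, 0.9], 0.06],
    [85, [0.02, 0.03, 1.4], 0.06],
    [85, [0.02, 0.03, 1.9], 0.06],
    [85, [0.02, 0.03, 2.35], 0.06],
    [85, [0.02, 0.03, 2.6], 0.06],
    [85, [0.02, 0.03, 2.7], 0.06],
    [60, [0.02, 0.03, 2.7], 0.06],
    [30, [0.02, 0.03, 2.7], 0.06],
    [8, [0.02, 0.03, 2.7], 0.06],
  ],
)

```text
clock: 2.4
eef_pos: [0.5002, 0.1582, 0.1016]
tool_rot: [0.059, 0.998, 0.0, 0.001]
ft_force: [-0.3, 0.0, -0.1]
grip_width: 0.0435
```

Request:
move_arm(
  motion=[
    [5, [0, 0, 0], 0],
    [5, [0, 0, 0], 0],
    [5, [0, 0, 0], 0],
    [5, [0, 0, 0], 0],
    [5, [0, 0, -0.05], 0],
    [5, [0, 0, -0.2], 0],
    [5, [0, 0, -0.5], 0],
    [5, [0, 0, -0.9], 0],
    [5, [0, 0, -1.4], 0],
    [5, [0, 0, -1.8], 0],
  ],
)

```text
clock: 3.4
eef_pos: [0.4989, 0.1577, 0.1912]
tool_rot: [0.059, 0.998, -0.0, -0.0]
ft_force: [1.2, 0.2, -3.9]
grip_width: 0.0125
```

```bash
python3 - <<'E'
from workcell import *
from h import *
import pickle
camera("top");camera("top")
o=get_obs();c=camera("top");s=camera("scene");print(plan(o,[.47,-.15,.205],173),o["clock"],o["ft_force"],o["grip_width"])
a=cv2.resize(c["color"][150:280,160:340],None,fx=3,fy=3);b=cv2.resize(s["color"][120:260,220:380],None,fx=3.5,fy=3.5)
cv2.imwrite("pics/l1.png",a[:,:,::-1]);cv2.imwrite("pics/l2.png",b[:,:,::-1])
E
```

```text
{'az': np.float64(173.23), 'tilt': np.float64(0.3), 'pos': [0.5009, 0.1583, 0.1931], 'shift': [-0.114, -6.195, -0.25], 'roll': np.float64(0.038)} 3.5 [ 0.28553703  0.70509773 -2.39393754] 0.013239418591063248
```

View pics/l2.png

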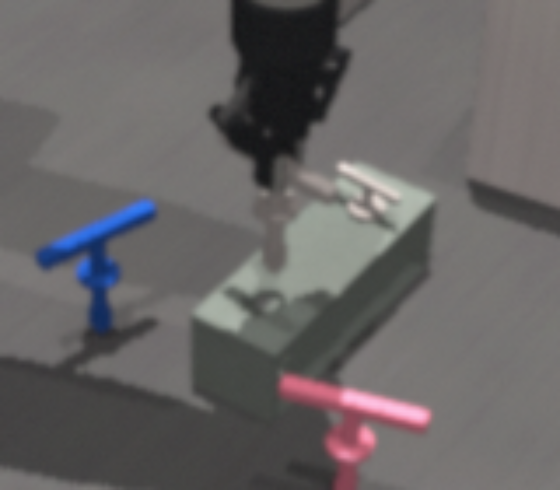

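Request:
move_arm(
  motion=[
    [5, [0, -0.4, -0.1], 0],
    [5, [0, -1.1, -0.15], 0],
    [5, [-0.02, -1.9, -0.15], 0],
    [5, [-0.04, -2.7, -0.15], 0],
    [5, [-0.06, -3.5, -0.15], 0],
    [5, [-0.1, -4.2, -0.15], 0],
    [5, [-0.1, -4.8, -0.15], 0],
    [5, [-0.1, -5.2, -0.15], 0],
    [5, [-0.1, -5.4, -0.15], 0],
    [5, [-0.1, -5.5, -0.15], 0],
  ],
)

```text
clock: 4.6
eef_pos: [0.4709, -0.1162, 0.1964]
tool_rot: [0.06, 0.998, 0.0, -0.001]
ft_force: [0.3, -0.1, -3.3]
grip_width: 0.0126
```

```bash
python3 - <<'E'
from workcell import *
from h import *
import pickle
camera("top");camera("top");camera("top")
t=camera("top");s=camera("scene")
o=get_obs();c=camera("wrist");pickle.dump((c,o,t,s),open("w2.pkl","wb"));print(plan(o),o["clock"],o["grip_width"])
cv2.imwrite("pics/w2.png",c["color"][:,:,::-1])
a=cv2.resize(t["color"][185:255,160:280],None,fx=6,fy=6,interpolation=cv2.INTER_CUBIC)
cv2.imwrite("pics/rk2.png",a[:,:,::-1])
E
```

```text
{'az': np.float64(173.32), 'tilt': np.float64(0.03), 'pos': [0.4719, -0.1148, 0.1976]} 4.85 0.012814714317811796
```

View pics/w2.png

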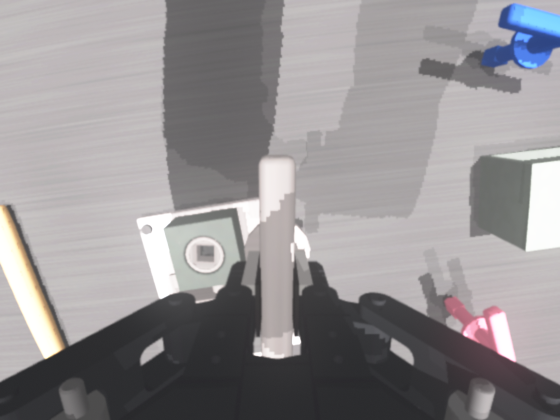

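View pics/rk2.png

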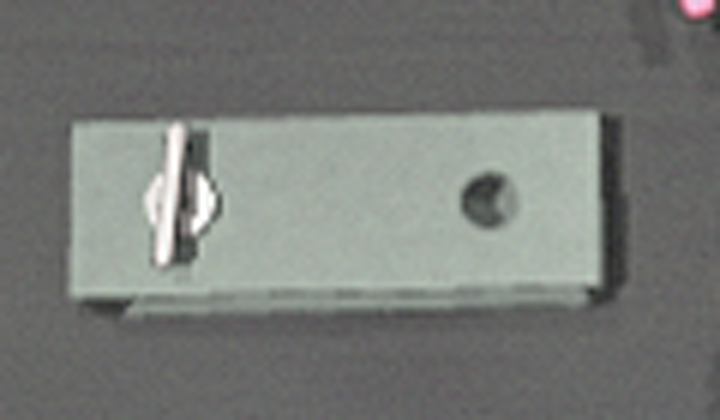

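The wrist view shows the held key in the middle and the screw recess at (206,254). The rack hole is now empty in the top crop at (489,200).

```bash
python3 - <<'E'
from h import *
import pickle
c,o,t,s=pickle.load(open("w2.pkl","rb"))
im=c["color"][:,:,::-1]
cv2.imwrite("pics/w2c.png",cv2.resize(im[200:310,150:260],None,fx=5,fy=5,interpolation=cv2.INTER_CUBIC))
print("hole top",cast(t,[((489.5)/6-.5+160,(200.5)/6-.5+185)],.075),)
cv2.imwrite("pics/s2c.png",cv2.resize(s["color"][180:240,260:340,::-1],None,fx=8,fy=8,interpolation=cv2.INTER_CUBIC))
E
```

```text
hole top [[0.50042249 0.15484809 0.075     ]]
```

View pics/w2c.png

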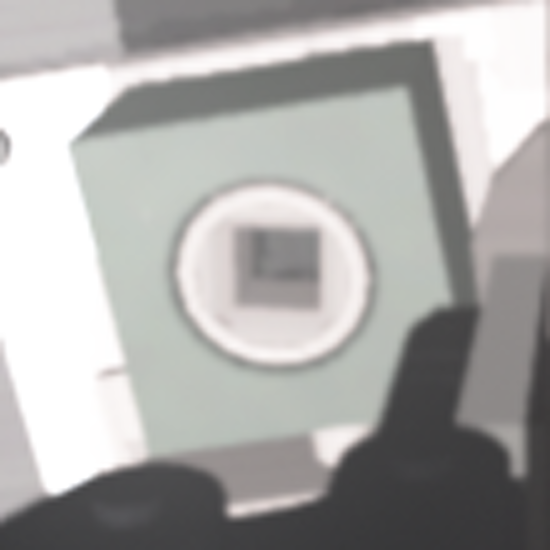

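View pics/s2c.png

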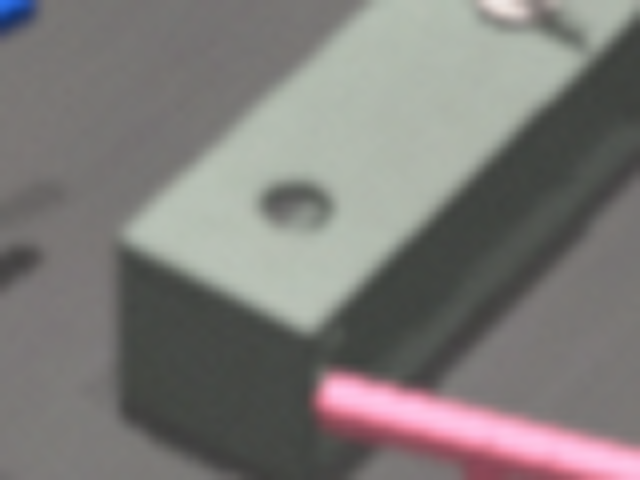

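```bash
python3 - <<'E'
from h import *
import pickle
c,o,t,s=pickle.load(open("w2.pkl","rb"))
f=lambda P,k,x,y:[((u+.5)/k-.5+x,(v+.5)/k-.5+y) for u,v in P]
q=cast(c,f([(235,227),(320,227),(320,307),(236,307)],5,150,200),.05,o)
print(q[:,:2],q.mean(0))
for i in range(4):
    d=q[(i+1)%4]-q[i];print(np.linalg.norm(d),np.degrees(np.arctan2(d[1],d[0])))
print("ring",cast(c,f([(272,275)],5,150,200),.055,o))
h=cast(c,f([(75,143),(408,87),(478,395),(147,455)],5,150,200),.055,o);print(h,h.mean(0))
for i in range(4):
    d=h[(i+1)%4]-h[i];print(np.linalg.norm(d),np.degrees(np.arctan2(d[1],d[0])))
print("hole scene",cast(s,f([(296,205)],8,260,180),.075))
print("sc", cast(t,[(0,0)],.05)[0][:0])
# held bar: ends in wrist view, top plane at tool z
zt=o["eef_pos"][2]+.0187+.007
print("bar near end",cast(c,[(278,157)],zt,o),cast(c,[(277,300)],zt,o), o["eef_pos"])
E
```

```text
[[ 0.50492867 -0.19669312]
 [ 0.50677932 -0.18041534]
 [ 0.52310063 -0.18321234]
 [ 0.52126942 -0.19953877]] [ 0.51401951 -0.18996489  0.05      ]
0.01638265035649908 83.51381204544735
0.01655923780491157 -9.724400927195909
0.016428799545593207 -96.39967239867411
0.016586671267920596 170.12134416583072
ring [[ 0.51357912 -0.18989901  0.055     ]]
[[ 0.48344548 -0.2220185   0.055     ]
 [ 0.47992889 -0.15847931  0.055     ]
 [ 0.54272704 -0.15452318  0.055     ]
 [ 0.5483926  -0.22137833  0.055     ]] [ 0.5136235  -0.18909983  0.055     ]
0.06363643255430391 93.1678125984399
0.06292263498096594 3.604728241461604
0.0670947797635031 -85.15610677734135
0.06495027764821885 -179.43526338104647
hole scene [[0.49873132 0.15633424 0.075     ]]
sc []
bar near end [[ 0.41624302 -0.10840327  0.22329058]] [[ 0.4728089  -0.11535459  0.22329058]] [ 0.4719135  -0.1148422   0.19759058]
```

```bash
python3 - <<'E'
from workcell import *
from h import *
o=get_obs();print(plan(o,[.5155,-.190,.155],172.5),o["clock"],o["ft_force"],o["ft_torque"])
E
```

```text
{'az': np.float64(173.32), 'tilt': np.float64(0.02), 'pos': [0.472, -0.1149, 0.1977], 'shift': [-1.04, -1.391, 0.853], 'roll': np.float64(0.137)} 4.9 [ 0.63502736 -0.35000199 -2.58734719] [-0.05684697  0.01564513 -0.02658156]
```

Request:
move_arm(
  motion=[
    [5, [-0.2, -0.25, 0], 0.1],
    [5, [-0.5, -0.65, 0.1], 0.14],
    [5, [-0.8, -1.1, 0.3], 0.14],
    [5, [-0.98, -1.3, 0.6], 0.14],
    [5, [-1.04, -1.39, 0.8], 0.14],
    [5, [-1.04, -1.39, 0.85], 0.14],
    [5, [-1.04, -1.39, 0.85], 0.14],
    [5, [-1.04, -1.39, 0.85], 0.14],
    [5, [-1.04, -1.39, 0.85], 0.14],
    [5, [-1.04, -1.39, 0.85], 0.14],
  ],
)

```text
clock: 5.9
eef_pos: [0.5156, -0.1906, 0.1562]
tool_rot: [0.066, 0.998, -0.0, 0.001]
ft_force: [-0.1, 0.2, -2.6]
grip_width: 0.0132
```

```bash
python3 - <<'E'
from workcell import *
from h import *
import pickle
t=camera("top");s=camera("scene")
o=get_obs();print(plan(o,[.5155,-.190,.1205],172.5),o["clock"],o["ft_force"],o["ft_torque"])
b=cv2.resize(s["color"][240:360,160:300],None,fx=5,fy=5,interpolation=cv2.INTER_CUBIC)
cv2.imwrite("pics/s3.png",b[:,:,::-1])
g=[.5145,-.190]
print(proj(s,[g+[.055],g+[.035+.024],o["eef_pos"]-[0,0,.104-.0187]]), "crop offs 160,240 x5")
E
```

```text
{'az': np.float64(172.42), 'tilt': np.float64(0.06), 'pos': [0.5155, -0.1908, 0.1559], 'shift': [0.002, 0.015, 0.708], 'roll': np.float64(-0.013)} 6.0 [-0.43622071  0.07273172 -2.5512332 ] [-0.03854616 -0.01891787 -0.00324694]
[[217.49432789 292.13777364]
 [217.36393195 291.09587425]
 [217.08104635 288.45196629]] crop offs 160,240 x5
```

View pics/s3.png

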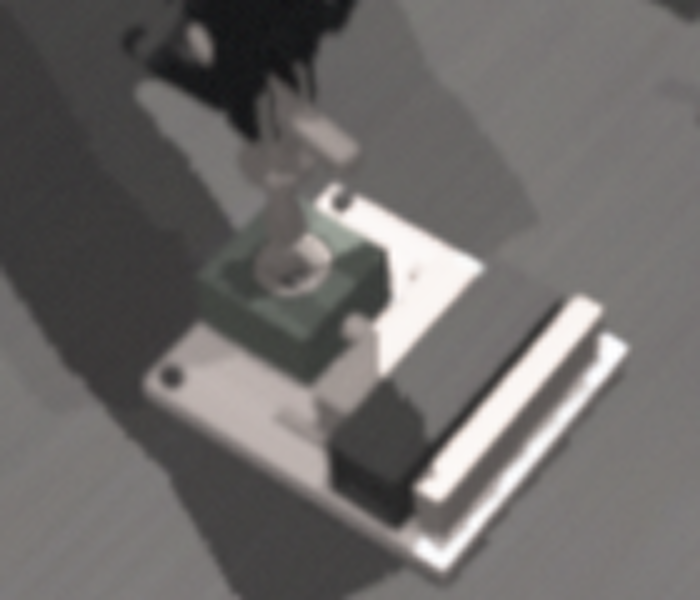

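```bash
python3 - <<'E'
from workcell import *
from h import *
s=camera("scene");o=get_obs();t=camera("top")
b=cv2.resize(s["color"][265:315,190:250],None,fx=12,fy=12,interpolation=cv2.INTER_CUBIC)
b=cv2.convertScaleAbs(b,alpha=1.4)
def mk(P,col):
    for u,v in proj(s,P): cv2.circle(b,(int((u-190+.5)*12-.5),int((v-265+.5)*12-.5)),2,col,-1)
a=np.linspace(0,6.28,40)
mk(np.c_[.5145+.0195*np.cos(a),-.19+.0195*np.sin(a),0*a+.055],(255,0,0))
e=o["eef_pos"]
mk([[e[0],e[1],e[2]+.0187-k] for k in(.05,.06,.07,.084,.104)],(0,255,0))
cv2.imwrite("pics/s4.png",b[:,:,::-1])
b2=cv2.resize(t["color"][170:235,325:400],None,fx=8,fy=8,interpolation=cv2.INTER_CUBIC)
cv2.imwrite("pics/t4.png",b2[:,:,::-1])
E
```

```text
(no output)
```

View pics/s4.png

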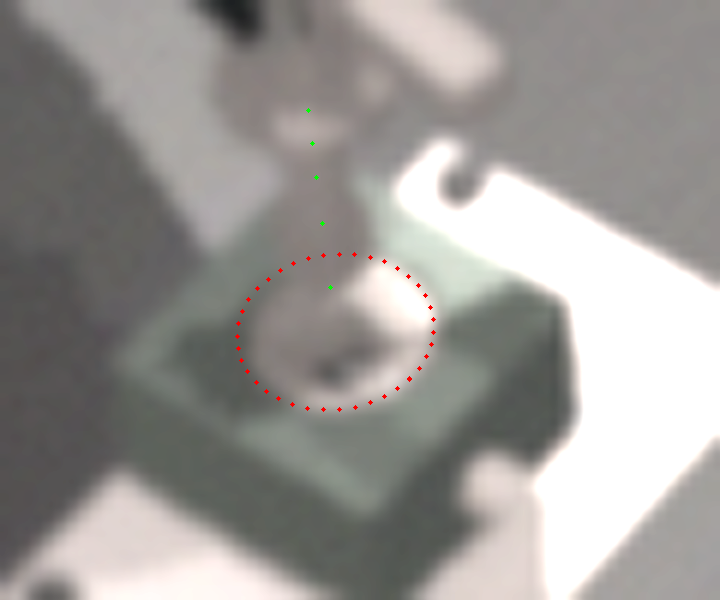

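The ring matches the predicted ellipse and the shaft matches the predicted axis, each within about half a pixel. I'll lower the key.

Request:
move_arm(
  motion=[
    [5, [0, 0.01, 0.1], 0],
    [5, [0, 0.01, 0.2], 0],
    [5, [0, 0.01, 0.3], 0],
    [5, [0, 0.01, 0.38], 0],
    [5, [0, 0.01, 0.45], 0],
    [5, [0, 0.01, 0.52], 0],
    [5, [0, 0.01, 0.59], 0],
    [5, [0, 0.01, 0.66], 0],
    [5, [0, 0.01, 0.7], 0],
    [5, [0, 0.01, 0.7], 0],
  ],
)

```text
clock: 7.1
eef_pos: [0.5156, -0.1906, 0.1211]
tool_rot: [0.066, 0.998, -0.0, 0.0]
ft_force: [-0.5, 0.3, 1.8]
grip_width: 0.0133
```

```bash
python3 - <<'E'
from workcell import *
from h import *
s=camera("scene");o=get_obs()
print(plan(o),o["clock"],o["ft_force"],o["ft_torque"],o["grip_width"],o["joint_pos"])
b=cv2.resize(s["color"][255:345,170:290],None,fx=6,fy=6,interpolation=cv2.INTER_CUBIC)
cv2.imwrite("pics/s5.png",b[:,:,::-1])
E
```

```text
{'az': np.float64(172.4), 'tilt': np.float64(0.06), 'pos': [0.5156, -0.1905, 0.121]} 7.15 [-0.93918395  0.75528817  2.09045196] [0.13444812 0.30469683 0.0276106 ] 0.012780265885848041 [-3.53965961e-01  4.07586652e-01 -5.54527631e-02  1.10678896e+00
  1.97034012e-05 -2.21307898e-01]
```

View pics/s5.png

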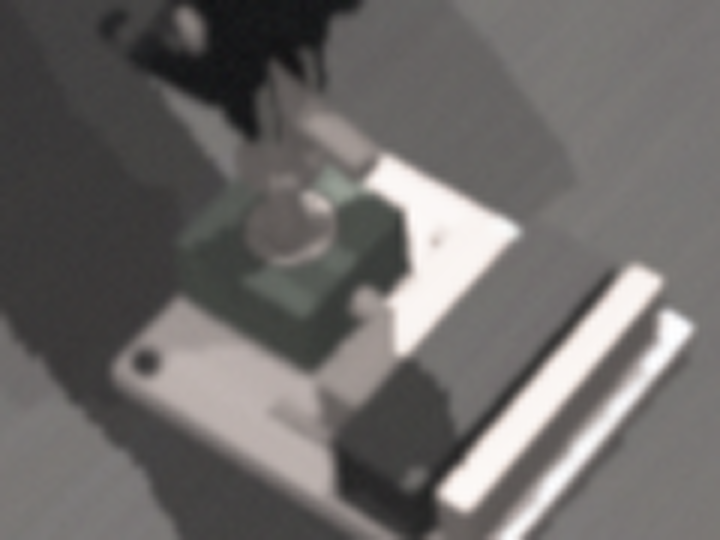

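Request:
move_arm(
  motion=[
    [5, [0, 0, 0], 0.9],
    [5, [0, 0, 0], 1.8],
    [5, [0, 0, 0], 2.7],
    [5, [0, 0, 0], 3.6],
    [5, [0, 0, 0], 4.5],
    [5, [0, 0, 0], 5.4],
    [5, [0, 0, 0], 6.3],
    [5, [0, 0, 0], 7.2],
    [5, [0, 0, 0], 8.1],
    [5, [0, 0, 0], 9.0],
  ],
)

```text
clock: 8.15
eef_pos: [0.5157, -0.1904, 0.121]
tool_rot: [0.513, 0.858, 0.0, 0.0]
ft_force: [-1.3, 0.7, 2.7]
grip_width: 0.0128
```

```bash
python3 - <<'E'
from workcell import *
from h import *
camera("top")
s=camera("scene");o=get_obs()
print(plan(o),o["clock"],o["ft_force"],o["ft_torque"],o["grip_width"],o["joint_pos"])
b=cv2.resize(s["color"][255:345,170:290],None,fx=6,fy=6,interpolation=cv2.INTER_CUBIC)
cv2.imwrite("pics/s6.png",b[:,:,::-1])
E
```

```text
{'az': np.float64(118.44), 'tilt': np.float64(0.06), 'pos': [0.5157, -0.1904, 0.121]} 8.25 [-0.47180016 -0.03898002  2.90869194] [0.28813143 0.40534656 0.22360175] 0.012743511438127325 [-3.53792023e-01  4.07525286e-01 -5.54980828e-02  1.10671929e+00
  2.12190028e-04  7.20648716e-01]
```

View pics/s6.png

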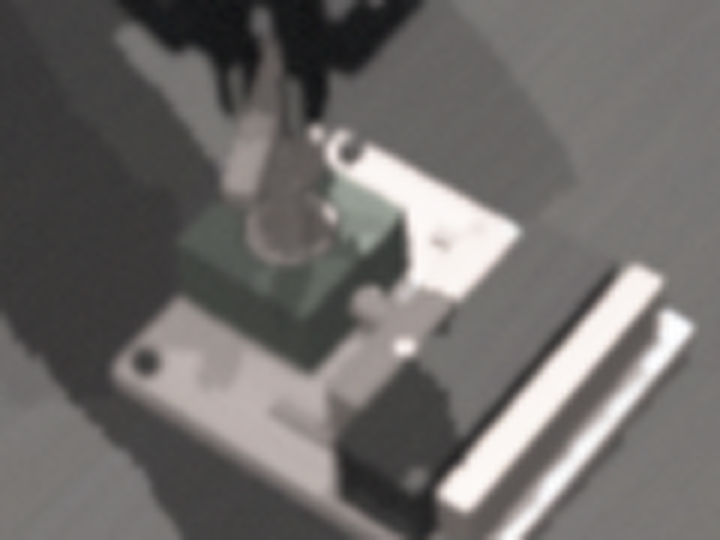

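The jaw has moved forward and the moment is 0.22 N m, which is free turning. I'll continue in smaller steps and watch the torque.

Request:
move_arm(
  motion=[
    [5, [0, 0, 0], 0.25],
    [5, [0, 0, 0], 0.5],
    [5, [0, 0, 0], 0.75],
    [5, [0, 0, 0], 1.0],
    [5, [0, 0, 0], 1.25],
    [5, [0, 0, 0], 1.5],
    [5, [0, 0, 0], 1.6],
    [5, [0, 0, 0], 1.7],
    [5, [0, 0, 0], 1.8],
    [5, [0, 0, 0], 1.9],
  ],
)

```text
clock: 9.25
eef_pos: [0.5157, -0.1905, 0.121]
tool_rot: [0.595, 0.804, 0.0, 0.0]
ft_force: [-1.5, 0.7, 5.6]
grip_width: 0.0125
```

```bash
python3 - <<'E'
from workcell import *
from h import *
for i in range(3):
    o=get_obs()
    print(plan(o),o["clock"],o["ft_force"],o["ft_torque"],o["grip_width"],o["tau"][5]);
    if i<2: camera("top")
E
```

```text
{'az': np.float64(106.98), 'tilt': np.float64(0.06), 'pos': [0.5157, -0.1905, 0.121]} 9.25 [-1.47784028  0.73430324  5.59232685] [0.24456033 0.50814603 0.23282205] 0.012460049472747823 0.18459510058164597
{'az': np.float64(106.96), 'tilt': np.float64(0.06), 'pos': [0.5157, -0.1905, 0.121]} 9.3 [-2.02173819  0.2048656   5.82334513] [0.28604928 0.50375594 0.22200808] 0.012892853329149682 0.2931993640959263
{'az': np.float64(106.99), 'tilt': np.float64(0.06), 'pos': [0.5157, -0.1905, 0.121]} 9.35 [-0.53193723  1.55251214  5.40427324] [0.28530437 0.463204   0.3120878 ] 0.013040102374237096 0.29609939083456993
```

Request:
move_arm(
  motion=[
    [5, [0, 0, 0], 0.1],
    [5, [0, 0, 0], 0.2],
    [5, [0, 0, 0], 0.3],
    [5, [0, 0, 0], 0.4],
    [5, [0, 0, 0], 0.5],
    [5, [0, 0, 0], 0.6],
    [5, [0, 0, 0], 0.7],
    [5, [0, 0, 0], 0.8],
    [5, [0, 0, 0], 0.9],
    [5, [0, 0, 0], 1.0],
  ],
)

```text
clock: 10.35
eef_pos: [0.5156, -0.1905, 0.121]
tool_rot: [0.636, 0.772, 0.0, 0.0]
ft_force: [-1.2, 0.4, 5.6]
grip_width: 0.0129
```

```bash
python3 - <<'E'
from workcell import *
from h import *
for i in range(3):
    o=get_obs()
    if i<2: s=camera("scene")
    print(plan(o),o["clock"],o["ft_force"],o["ft_torque"],o["grip_width"],o["tau"][5]);
b=cv2.resize(s["color"][255:345,170:290],None,fx=6,fy=6,interpolation=cv2.INTER_CUBIC)
cv2.imwrite("pics/s7.png",b[:,:,::-1])
E
```

```text
{'az': np.float64(100.98), 'tilt': np.float64(0.05), 'pos': [0.5156, -0.1905, 0.121]} 10.35 [-1.20011773  0.37104114  5.63493502] [0.27623764 0.51633975 0.25119443] 0.012884172132473342 0.18515586387366056
{'az': np.float64(100.96), 'tilt': np.float64(0.05), 'pos': [0.5156, -0.1905, 0.121]} 10.4 [-2.73651908  0.67693455  5.72481802] [0.30310991 0.54420852 0.25990901] 0.012757548547868083 0.2925513871014118
{'az': np.float64(100.99), 'tilt': np.float64(0.05), 'pos': [0.5156, -0.1905, 0.121]} 10.45 [-2.0886224   1.32919646  5.27678483] [0.27148283 0.51428008 0.23319243] 0.013091101885545818 0.2956844586879015
```

View pics/s7.png

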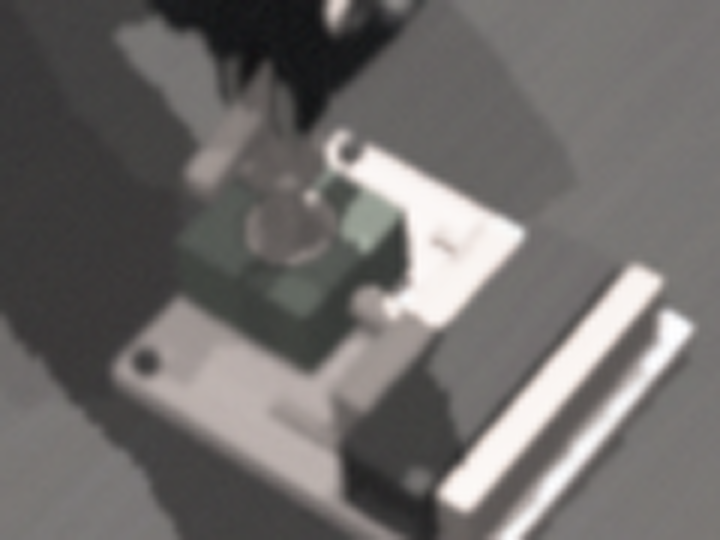

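Request:
move_arm(
  motion=[
    [5, [0, 0, 0], 0.1],
    [5, [0, 0, 0], 0.2],
    [5, [0, 0, 0], 0.3],
    [5, [0, 0, 0], 0.4],
    [5, [0, 0, 0], 0.5],
    [5, [0, 0, 0], 0.6],
    [5, [0, 0, 0], 0.7],
    [5, [0, 0, 0], 0.8],
    [5, [0, 0, 0], 0.9],
    [5, [0, 0, 0], 1.0],
  ],
)

```text
clock: 11.45
eef_pos: [0.5156, -0.1905, 0.121]
tool_rot: [0.676, 0.737, 0.0, 0.0]
ft_force: [-2.1, 1.4, 6.3]
grip_width: 0.0128
```

```bash
python3 - <<'E'
from workcell import *
from h import *
for i in range(3):
    o=get_obs()
    if i<2: s=camera("scene")
    print(plan(o),o["clock"],o["ft_force"],o["ft_torque"],o["grip_width"],o["tau"][5]);
E
```

```text
{'az': np.float64(94.98), 'tilt': np.float64(0.05), 'pos': [0.5156, -0.1905, 0.121]} 11.45 [-2.14595983  1.43394516  6.33308799] [0.30894255 0.53705574 0.25952076] 0.012788735108615185 0.1857761386781931
{'az': np.float64(94.96), 'tilt': np.float64(0.05), 'pos': [0.5156, -0.1905, 0.121]} 11.5 [-2.94047408  0.8447246   6.42743989] [0.30498853 0.51406522 0.23203245] 0.012762124165380497 0.2919915597885847
{'az': np.float64(94.99), 'tilt': np.float64(0.04), 'pos': [0.5156, -0.1905, 0.121]} 11.55 [-0.90004743  1.37326762  6.08099495] [0.30974436 0.52112235 0.29176411] 0.012648643358177832 0.29535792768001556
```

Request:
move_arm(
  motion=[
    [5, [0, 0, 0], 0.1],
    [5, [0, 0, 0], 0.2],
    [5, [0, 0, 0], 0.3],
    [5, [0, 0, 0], 0.4],
    [5, [0, 0, 0], 0.5],
    [5, [0, 0, 0], 0.6],
    [5, [0, 0, 0], 0.7],
    [5, [0, 0, 0], 0.8],
    [5, [0, 0, 0], 0.9],
    [5, [0, 0, 0], 1.0],
  ],
)

```text
clock: 12.55
eef_pos: [0.5155, -0.1905, 0.121]
tool_rot: [0.713, 0.701, 0.0, 0.0]
ft_force: [-2.0, 0.6, 6.0]
grip_width: 0.0132
```

```bash
python3 - <<'E'
from workcell import *
from h import *
for i in range(3):
    o=get_obs()
    if i==0: s=camera("scene")
    if i==1: w=camera("wrist")
    print(plan(o),o["clock"],o["ft_force"],o["ft_torque"],o["grip_width"],o["tau"][5]);
b=cv2.resize(s["color"][255:345,170:290],None,fx=6,fy=6,interpolation=cv2.INTER_CUBIC)
cv2.imwrite("pics/s8.png",b[:,:,::-1]);cv2.imwrite("pics/w8.png",w["color"][:,:,::-1])
E
```

```text
{'az': np.float64(89.01), 'tilt': np.float64(0.04), 'pos': [0.5155, -0.1905, 0.121]} 12.55 [-1.95444748  0.63389189  6.04496191] [0.28089495 0.55529486 0.43897033] 0.013230665568584023 0.3446746710687876
{'az': np.float64(88.98), 'tilt': np.float64(0.04), 'pos': [0.5155, -0.1905, 0.121]} 12.6 [-2.83880893  0.3524164   5.91444381] [0.2345461  0.62285075 0.3822356 ] 0.012710137290876998 0.4363524354994297
{'az': np.float64(89.02), 'tilt': np.float64(0.04), 'pos': [0.5155, -0.1905, 0.121]} 12.65 [-1.47902795  0.33717141  6.34502196] [0.24865341 0.67916698 0.38490732] 0.012941018552235789 0.4379294905811548
```

View pics/s8.png

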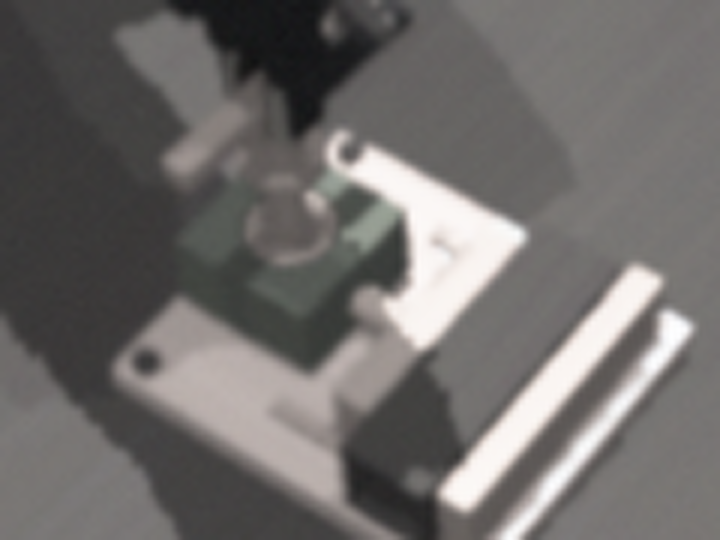

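View pics/w8.png

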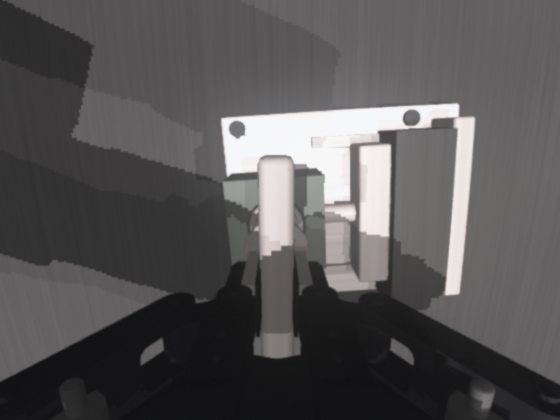

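The torque has risen from 0.25 to about 0.40 N m, so the screw is going firm. One small increment more will confirm it.

Request:
move_arm(
  motion=[
    [5, [0, 0, 0], 0.05],
    [5, [0, 0, 0], 0.1],
    [5, [0, 0, 0], 0.15],
    [5, [0, 0, 0], 0.2],
    [5, [0, 0, 0], 0.25],
    [5, [0, 0, 0], 0.3],
    [5, [0, 0, 0], 0.3],
    [5, [0, 0, 0], 0.3],
    [5, [0, 0, 0], 0.3],
    [5, [0, 0, 0], 0.3],
  ],
)

```text
clock: 13.65
eef_pos: [0.5155, -0.1904, 0.121]
tool_rot: [0.724, 0.69, 0.0, 0.0]
ft_force: [-2.7, 1.6, 6.0]
grip_width: 0.0131
```

```bash
python3 - <<'E'
from workcell import *
from h import *
for i in range(3):
    o=get_obs()
    if i<2: w=camera("scene")
    print(plan(o),o["clock"],o["ft_force"],o["ft_torque"],o["grip_width"],o["tau"][5]);
E
```

```text
{'az': np.float64(87.24), 'tilt': np.float64(0.04), 'pos': [0.5155, -0.1904, 0.121]} 13.65 [-2.67026139  1.57812816  6.04884814] [0.26317692 0.58414687 0.43914236] 0.013056070106788758 0.44679061509668827
{'az': np.float64(87.24), 'tilt': np.float64(0.04), 'pos': [0.5155, -0.1905, 0.121]} 13.7 [-3.56467144  2.09002858  5.70816036] [0.26723504 0.60505483 0.47315216] 0.012982338234918784 0.4468321893364191
{'az': np.float64(87.23), 'tilt': np.float64(0.04), 'pos': [0.5155, -0.1905, 0.121]} 13.75 [-1.23323068  0.88099444  5.02385876] [0.27344201 0.62902835 0.50608224] 0.012816600450511393 0.44685931876301765
```

Request:
move_arm(
  motion=[
    [5, [0, 0, 0], -0.3],
    [5, [0, 0, 0], -0.6],
    [5, [0, 0, 0], -0.8],
    [5, [0, 0, -0.1], -0.8],
    [5, [0, 0, -0.25], -0.8],
    [5, [0, 0, -0.45], -0.8],
    [5, [0, 0, -0.7], -0.8],
    [5, [0, 0, -1.0], -0.8],
    [5, [0, 0, -1.4], -0.8],
    [5, [0, 0, -1.7], -0.8],
  ],
)

```text
clock: 14.75
eef_pos: [0.516, -0.1908, 0.2088]
tool_rot: [0.695, 0.719, 0.001, 0.002]
ft_force: [0.4, -0.1, -2.2]
grip_width: 0.0133
```

```bash
python3 - <<'E'
from workcell import *
from h import *
import pickle
s=camera("scene")
o=get_obs();w=camera("wrist");pickle.dump((w,o),open("w9.pkl","wb"))
print(plan(o,[.4995,.156,.2],172.5),o["clock"],o["ft_force"],o["ft_torque"],o["grip_width"],o["tau"][5]);
b=cv2.resize(s["color"][235:345,160:290],None,fx=5,fy=5,interpolation=cv2.INTER_CUBIC)
cv2.imwrite("pics/s9.png",b[:,:,::-1]);cv2.imwrite("pics/w9.png",w["color"][:,:,::-1])
E
```

```text
{'az': np.float64(91.97), 'tilt': np.float64(0.48), 'pos': [0.5173, -0.1913, 0.2115], 'shift': [6.955, -0.119, 0.206], 'roll': np.float64(-13.421)} 14.8 [ 1.45319005 -0.81652885 -0.55180334] [-0.04841778 -0.08428317  0.02002785] 0.01278252382748908 -0.0014211965390131809
```

View pics/s9.png

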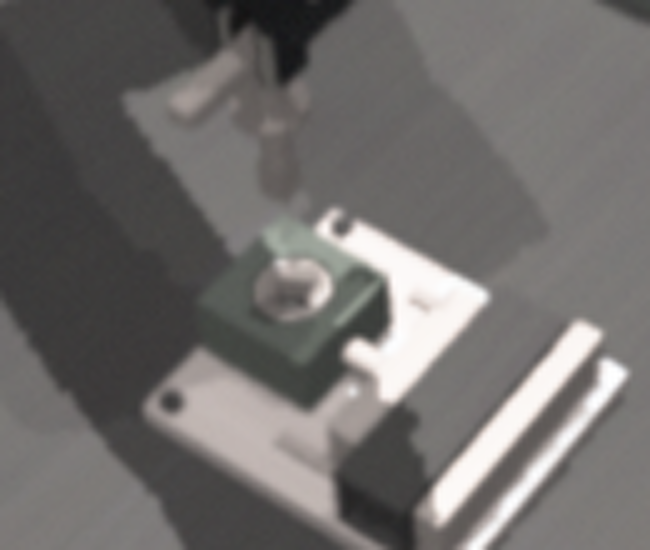

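View pics/w9.png

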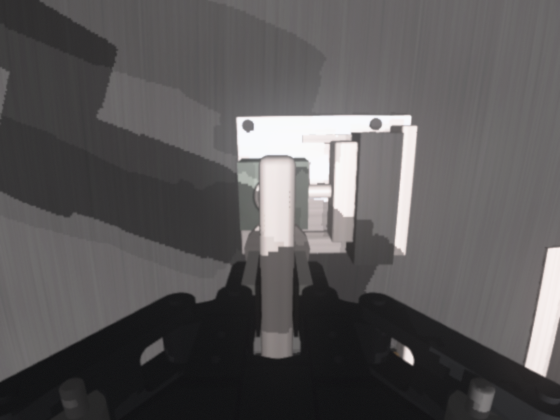

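```bash
python3 - <<'E'
from workcell import *
from h import *
camera("top");camera("top")
o=get_obs();print(plan(o,[.5005,.156,.205],172.5),o["clock"],o["ft_force"])
E
```

```text
{'az': np.float64(91.98), 'tilt': np.float64(0.14), 'pos': [0.5157, -0.1907, 0.2067], 'shift': [6.94, -0.065, 0.026], 'roll': np.float64(-13.419)} 14.95 [ 0.6867499  -0.77324354 -2.85573884]
```

Request:
move_arm(
  motion=[
    [5, [0.3, 0, 0], -1.3],
    [5, [1.0, 0, 0], -2.6],
    [5, [1.8, 0, 0], -4.0],
    [5, [2.6, -0.02, 0], -5.3],
    [5, [3.4, -0.03, 0], -6.7],
    [5, [4.2, -0.04, 0], -8.0],
    [5, [5.0, -0.05, 0], -9.4],
    [5, [5.6, -0.06, 0], -10.7],
    [5, [6.1, -0.06, 0], -12.1],
    [5, [6.5, -0.06, 0], -13.4],
  ],
)

```text
clock: 15.95
eef_pos: [0.5, 0.1358, 0.2044]
tool_rot: [0.063, 0.998, -0.0, -0.001]
ft_force: [-0.3, -1.2, -2.9]
grip_width: 0.0127
```

```bash
python3 - <<'E'
from workcell import *
from h import *
for _ in range(4): camera("top")
s=camera("scene");o=get_obs();w=camera("wrist")
print(plan(o,[.5005,.156,.165],172.5),o["clock"],o["ft_force"],o["grip_width"],o["joint_pos"])
cv2.imwrite("pics/w10.png",w["color"][:,:,::-1])
b=cv2.resize(s["color"][130:250,240:370],None,fx=5,fy=5,interpolation=cv2.INTER_CUBIC)
cv2.imwrite("pics/s10.png",b[:,:,::-1])
E
```

```text
{'az': np.float64(172.32), 'tilt': np.float64(0.09), 'pos': [0.5005, 0.1338, 0.2047], 'shift': [0.059, 0.441, 0.794], 'roll': np.float64(-0.03)} 16.2 [ 0.46034899 -0.04294095 -2.70103533] 0.012965602103723104 [ 2.61464727e-01  2.90356990e-01  1.73953759e-03  1.28370930e+00
 -5.24738046e-04  3.95518055e-01]
```

View pics/w10.png

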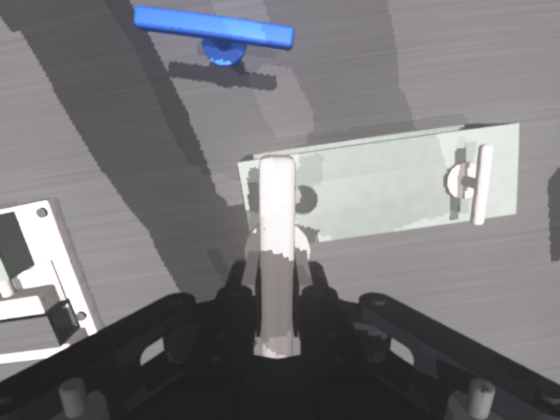

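View pics/s10.png

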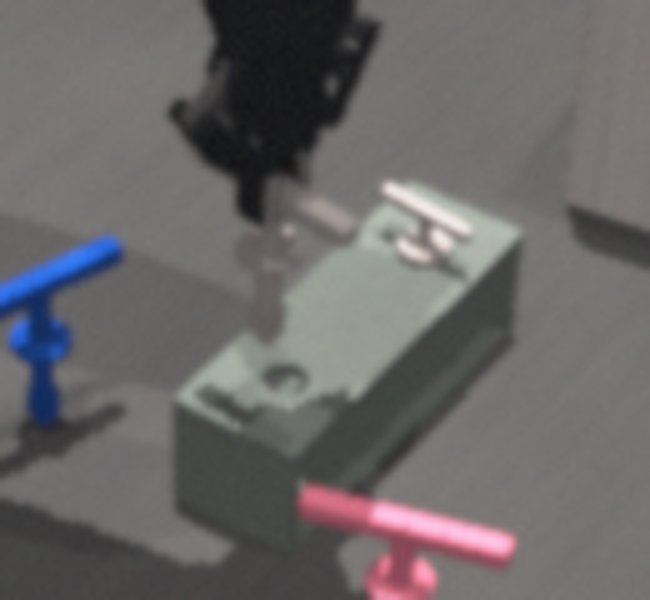

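Request:
move_arm(
  motion=[
    [5, [0.03, 0.2, 0], 0],
    [5, [0.06, 0.4, 0.2], 0],
    [5, [0.06, 0.44, 0.4], 0],
    [5, [0.06, 0.44, 0.6], 0],
    [5, [0.06, 0.44, 0.75], 0],
    [5, [0.06, 0.44, 0.79], 0],
    [5, [0.06, 0.44, 0.79], 0],
    [5, [0.06, 0.44, 0.79], 0],
    [5, [0.06, 0.44, 0.79], 0],
    [5, [0.06, 0.44, 0.79], 0],
  ],
)

```text
clock: 17.25
eef_pos: [0.5013, 0.1565, 0.1663]
tool_rot: [0.066, 0.998, 0.0, 0.001]
ft_force: [-0.2, -1.0, -3.3]
grip_width: 0.0127
```

```bash
python3 - <<'E'
from workcell import *
from h import *
s=camera("scene");o=get_obs()
print(plan(o,[.5005,.156,.102],172.5),o["clock"],o["ft_force"],o["grip_width"])
b=cv2.resize(s["color"][165:230,260:340],None,fx=9,fy=9,interpolation=cv2.INTER_CUBIC)
e=o["eef_pos"]
def mk(P,col):
    for u,v in proj(s,P): cv2.circle(b,(int((u-260+.5)*9-.5),int((v-165+.5)*9-.5)),2,col,-1)
a=np.linspace(0,6.28,30)
mk(np.c_[.4996+.012*np.cos(a),.1556+.012*np.sin(a),0*a+.075],(255,0,0))
mk([[e[0],e[1],e[2]+.0187-k] for k in(.05,.06,.07,.084,.104)],(0,255,0))
cv2.imwrite("pics/s11.png",b[:,:,::-1])
E
```

```text
{'az': np.float64(172.39), 'tilt': np.float64(0.05), 'pos': [0.5013, 0.1564, 0.1663], 'shift': [0.015, -0.011, 1.285], 'roll': np.float64(-0.019)} 17.3 [ 0.021131    0.140832   -3.85442645] 0.012694030966161101
```

View pics/s11.png

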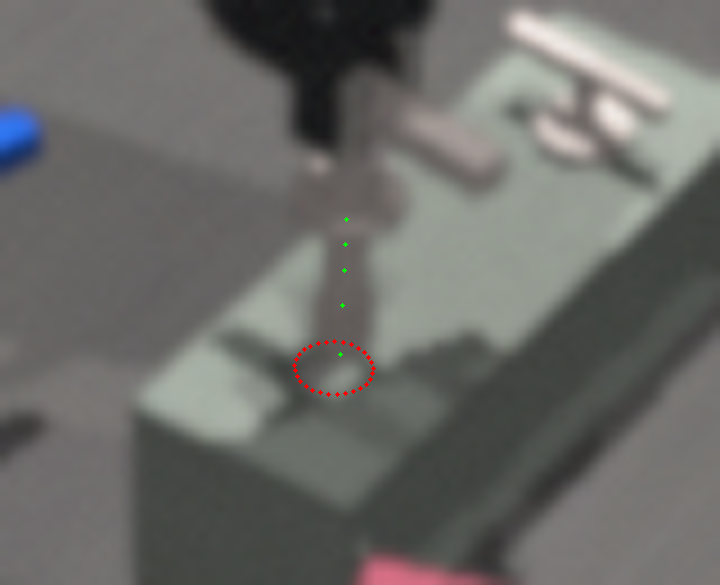

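Request:
move_arm(
  motion=[
    [5, [0.02, -0.01, 0.15], 0],
    [5, [0.02, -0.01, 0.3], 0],
    [5, [0.02, -0.01, 0.45], 0],
    [5, [0.02, -0.01, 0.6], 0],
    [5, [0.02, -0.01, 0.75], 0],
    [5, [0.02, -0.01, 0.9], 0],
    [5, [0.02, -0.01, 1.05], 0],
    [5, [0.02, -0.01, 1.18], 0],
    [5, [0.02, -0.01, 1.27], 0],
    [5, [0.02, -0.01, 1.3], 0],
  ],
)

```text
clock: 18.3
eef_pos: [0.4998, 0.1561, 0.1011]
tool_rot: [0.066, 0.998, 0.0, -0.0]
ft_force: [-4.1, -0.6, 8.5]
grip_width: 0.0133
```

```bash
python3 - <<'E'
from workcell import *
from h import *
s=camera("scene");s=camera("scene");o=get_obs()
print(plan(o),o["clock"],o["ft_force"],o["ft_torque"],o["grip_width"])
b=cv2.resize(s["color"][165:230,260:340],None,fx=9,fy=9,interpolation=cv2.INTER_CUBIC)
cv2.imwrite("pics/s12.png",b[:,:,::-1])
E
```

```text
{'az': np.float64(172.4), 'tilt': np.float64(0.02), 'pos': [0.5, 0.1561, 0.1012]} 18.4 [-0.94144426  0.14477859 -0.83528461] [-0.06184536  0.21813922  0.00736549] 0.012894074824948419
```

View pics/s12.png

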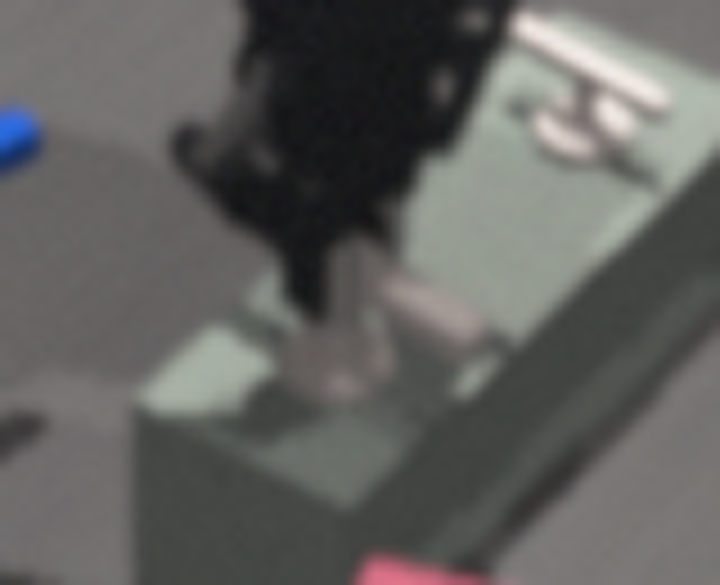

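The collar is seated on the rack. I'll open the gripper and retreat upwards.

Request:
move_arm(
  motion=[
    [20, [0, 0, 0], 0],
    [30, [0, 0, 0], 0],
    [45, [0, 0, 0], 0],
    [60, [0, 0, 0], 0],
    [75, [0, 0, 0], 0],
    [75, [0, 0, 0], 0],
    [75, [0, 0, 0], 0],
    [75, [0, 0, 0], 0],
    [75, [0, 0, 0], 0],
    [75, [0, 0, -0.2], 0],
  ],
)

```text
clock: 19.4
eef_pos: [0.4987, 0.1557, 0.1098]
tool_rot: [0.066, 0.998, -0.001, -0.001]
ft_force: [0.0, -1.3, 0.4]
grip_width: 0.0754
```

Request:
move_arm(
  motion=[
    [75, [0, 0, -0.3], 0],
    [75, [0, 0, -0.7], 0],
    [75, [0, 0, -1.2], 0],
    [75, [0, 0, -1.8], 0],
    [75, [0.2, 0, -2.4], 0],
    [75, [0.8, 0, -2.7], 0],
    [75, [1.6, 0, -2.7], 0],
    [75, [2.2, 0, -2.7], 0],
    [75, [2.6, 0, -2.7], 0],
    [75, [2.6, 0, -2.7], 0],
  ],
)

```text
clock: 20.4
eef_pos: [0.369, 0.1733, 0.2469]
tool_rot: [0.065, 0.998, 0.0, 0.0]
ft_force: [0.1, 0.2, -0.8]
grip_width: 0.0752
```

```bash
python3 - <<'E'
from workcell import *
from h import *
for _ in range(3): camera("top")
s=camera("scene");t=camera("top");o=get_obs()
print(plan(o),o["clock"],o["ft_force"],o["grip_width"])
cv2.imwrite("pics/s13.png",cv2.resize(s["color"][150:350,170:370],None,fx=3,fy=3,interpolation=cv2.INTER_CUBIC)[:,:,::-1])
cv2.imwrite("pics/t13.png",cv2.resize(t["color"][150:250,160:400],None,fx=3.3,fy=3.3,interpolation=cv2.INTER_CUBIC)[:,:,::-1])
E
```

```text
{'az': np.float64(172.36), 'tilt': np.float64(0.04), 'pos': [0.3721, 0.1733, 0.246]} 20.65 [-0.41530112 -0.24301536  0.79692665] 0.07558245577154624
```

View pics/s13.png

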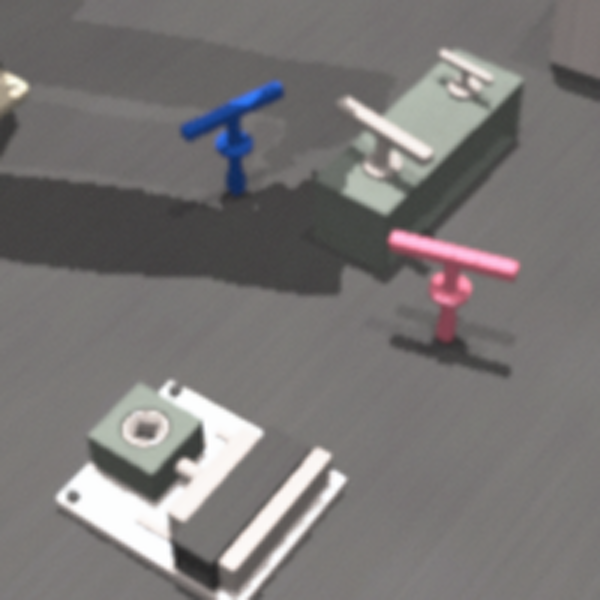

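View pics/t13.png

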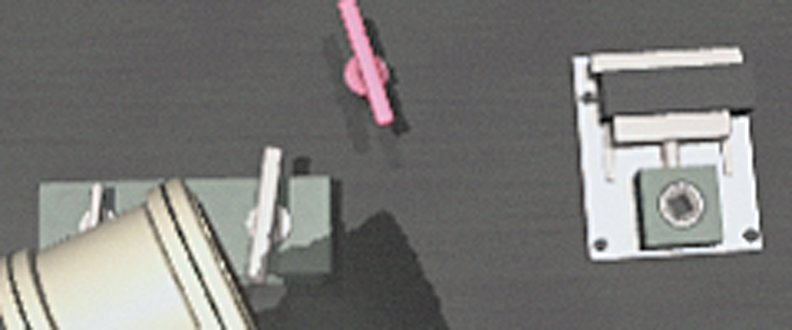

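The larger key hangs upright in its own hole, at scene crop (382,150). The jaw, tube and fence are in contact with no gap, and the gripper is clear of everything. I'll hand in.

```bash
python3 - <<'E'
from workcell import *
print(job_done())
E
```

```text
the job is handed in; nothing more can be done
None
```

I took the larger steel key from the rack and put its square end into the cam screw. I turned it about 85° clockwise until the screw went firm, backed off slightly within the play, and pulled the key out. It is hung back in the hole it came from, and I handed the job in at about 20.7 s of the 48 s allowed.

**Torque:** the screw turned freely at about 0.25 N m, then rose to 0.38–0.44 and ended at about 0.45–0.5 N m.

**Final pictures:** these showed no gap between jaw, tube and fence, and the key upright with its collar on the plate. The small key and the look-alikes were undisturbed. The tin and the hammer were outside the final crops, but the arm never went near them.

**Forces:** every wrist force reading I took was under 10 N.

**Disagreements:** the cameras differed by 1–3 mm on the key, recess and hole positions, which was within the clearances, so no check failed. I did not measure the final screw angle directly. I judged it from the torque and the pictures.

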